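# Pause the fraction collector and point out the capped vial

### The arm

A 6-joint arm with a two-finger parallel gripper is mounted at the origin on the work surface. World frame = base frame: x ahead of the robot, y to its left, z up, the work surface at z = 0. Lengths are in m, angles in rad, forces in N, time in s.
With the tool pointing down it reaches from about 0.35 to 0.975 m from the base axis. Payload 17.4 kg.
Tool frame: the origin (TCP) lies on the centre line of the jaws, within the pads' length; the fingertips stand 25 mm ahead of it and the grasp point (between the pads) lies 6 mm ahead of it; x points along the fingers, z is the direction in which the jaws open and shut, and the axes are right-handed (so a half turn about x gives the same grasp; the last joint's range is limited). The gripper opens to 85 mm and grips with 20 to 120 N. Pads are 22 mm wide; open, the fingers measure 114 mm over their backs; the gripper's body (76 mm by 85 mm) begins 54 mm behind the grasp point. The pads swing forward as they close: fully open they stand 13 mm farther back than shut.
Start: joints at [1.181, 0.116, 1.442, -0, 1.584, -0.038], TCP at [0.233, 0.634, 0.256] pointing down, gripper open.
Joint ranges: [-2.83, 2.83], [-0.83, 2.19], [0.07, 2.5], [-1.14, 4.28], [0.01, 3], [-2.97, 2.97]. Speed limits (rad/s): [1.89, 1.89, 2.22, 3.14, 3.14, 3.14].

### API

Orientations are given as a 3x3 rotation matrix whose columns are the frame's x, y, z axes.
In Python, from workcell import manip gives the robot as it stands.
- The arm moves only by the tool apply_moves, never from a script. Its arguments are lists of equal length, an entry for each row: "twist": the turn, a rotation vector about the tool's x, y, z in rad, a list of three; "linear": the shift along the tool's x, y, z in mm, a list of three; "claw": the opening, from 0 (shut) to 1 (fully open). A call has 1 to 20 rows; each row is the pose to reach, as a shift and turn from the pose commanded when the call began, along the tool's axes at that moment; what a row does not reach only later rows make up. A row lasts 1/12 s, in which the tool goes at most 41.7 mm and 7.16 degrees, less where a joint would pass 70% of its speed; a pose out of reach is approached as far as the arm can. A call with a gripper value outside its range is refused whole. The fingers move at their own pace and stop on an object; "newtons" is the grip in N (left out, the last holds). Time passes only in rows, so rows that repeat a pose let the fingers close. It gives the time, the measured TCP pose, the force and the opening at its end, in the units of the state.
- manip.state(): the state, without advancing time (a new reading comes with each control period).
- manip.snapshot(name): name is "scene" or "top"; returns the picture (384x512x3 uint8, red, green, blue); there is no depth.
- manip.camera_model(name): a dict with "intrinsics" (3x3 intrinsics, pixels), "rvec" (rotation vector, rad) and "tvec" (3), from world to camera coordinates, as OpenCV has them. Camera axes: x right, y down, z forward; pixel columns grow to the right and rows downward; lengths in m; the calibration is good to about 2 mm. A picture is of the moment at which its call begins. camera_model takes no time and is no camera call.
- manip.sign_off(): hands the job in, once; it reports no verdict.
Trained networks look in the newest picture that a camera, given by its name, has taken for a name from the list of things; names that differ only in an ending like _2 or _b are one class to them, and where a whole thing is asked for, a point or a joint stands for the part that bears it (a point fixed in the world has none). Each returns a list of dicts, best first, with "confidence" (0 to 1); they miss things now and then, are a little off and sometimes report something else, mostly with a low value. They report only what shows in the picture. A call takes as long as a camera call.
- manip.search_frame(camera, label): "at" ([column, row] in pixels, amid what is visible of it).
The state is a dict: "clock": time; "joints": joint angles; "joint_velocities": joint speeds; "joint_torque": joint torques, N m; "position": TCP position; "eef_rot": TCP orientation; "force": force on the tool from outside, world axes, zero at the start; "ft_torque": the same for the moment, N m; "finger_gap": finger opening in m.
Only numpy, scipy, OpenCV 4.12 (cv2) and the standard library are available. Lean on these libraries where they do the work, as an engineer would, in place of code of your own. Each camera call takes 0.05 s, during which the arm holds its last target.

### The job

One vial in the fraction collector's rack was left with its blue cap on, so its fraction would spill over the bed. Press the collector's yellow pause key and let it spring back, then show me the vial: bring the fingertips to about a finger's width straight above its cap, point at it there for at least three seconds, and finish still pointing. Touch none of the vials, press no other key and leave everything else as it stands.

Things in the scene. Friction and masses are not known exactly. Their poses are not given: they have to be found in the camera images.
- collector: the fraction collector: a low machine with a grey base, white trim and a black bed, 360 mm deep (x) by 420 mm wide (y); it may stand turned by some degrees. Origin: centre of its underside on the bench; x points to its rear, y to its left as seen from the robot, z up. The control strip with three keys and a display runs along its front edge; the vial rack stands on the bed (bed 55 mm above the bench). The rear housing is 110 mm high
- pause_key (a joint): travel of the yellow pause key (two black bars on it): 0 up, 0.004 m fully down. A spring key: about 1.5 N to start it, 4.5 N to hold it fully down; springs back when let go
- pause_key_top (a point): centre of the top face of the yellow pause key, the middle one of three keys (26 mm deep, 28 mm wide, 7 mm proud of the strip). z points out of the key: the strip leans 8 degrees towards the robot. Neighbouring keys are 55 mm away on either side, centre to centre, along the collector's y
- run_key (a joint): green run (triangle) key in the same row on the control strip, 28 mm wide, the same build as the pause key (4 mm travel): not to be pressed. Value: 0 up, 0.004 m fully down
- stop_key (a joint): red stop (square) key in the same row on the control strip, 28 mm wide, the same build as the pause key (4 mm travel): not to be pressed. Value: 0 up, 0.004 m fully down
- rack: white block rack on the collector's bed, 96 x 138 x 45 mm (x, y, z), six square pockets 42 mm apart, two rows of three, each holding one vial whose underside is 10 mm above the rack's. Origin: centre of its underside; axes as the collector's
- capped_vial_top (a point): centre of the top face of the blue cap on the one capped vial in the collector's rack (cap 24 mm in diameter; vial 28 mm in diameter and 61 mm tall, loose in its pocket, standing 26 mm out of the rack). z up
- capped_vial: that same capped vial. Origin: centre of its underside, z up
- open_vial1: clear glass vial without a cap, 28 mm in diameter and 58.5 mm tall, its mouth open; stands in the collector's rack. Origin: centre of its underside, z up
- open_vial2: clear glass vial without a cap, 28 mm in diameter and 58.5 mm tall, its mouth open; stands in the collector's rack. Origin: centre of its underside, z up
- open_vial3: clear glass vial without a cap, 28 mm in diameter and 58.5 mm tall, its mouth open; stands in the collector's rack. Origin: centre of its underside, z up
- open_vial4: clear glass vial without a cap, 28 mm in diameter and 58.5 mm tall, its mouth open; stands in the collector's rack. Origin: centre of its underside, z up
- open_vial5: clear glass vial without a cap, 28 mm in diameter and 58.5 mm tall, its mouth open; stands in the collector's rack. Origin: centre of its underside, z up
- stored_vial1: clear glass vial with a blue cap of the same kind (28 mm in diameter, 61 mm tall), a finished fraction standing in the grey bench stand, not in the collector. Origin: centre of its underside
- stored_vial2: clear glass vial with a blue cap of the same kind (28 mm in diameter, 61 mm tall), a finished fraction standing in the grey bench stand, not in the collector. Origin: centre of its underside
- nozzle_tip (a point): lower end of the collector's dispensing nozzle, parked near the collector's right end, 153 mm above the bench. The arm that carries it reaches from here 150 mm back (collector's +x) to a column, is 36 mm wide at most, and its top is 240 mm above the bench (its thin tube 275 mm). The arm slides along the collector's y if pushed
- solvent_bottle: amber bottle with a white cap, 86 mm in diameter, 170 mm tall, standing on the bench at the right. Origin: centre of its underside

How it is judged:
On the way, in this order (a step that is already met when the one before it is completed fails the run):
1. the yellow pause key is pressed down (value of joint pause_key above 0.003 m), for 0.05 s.
2. with the pause key up again, the robot points at the capped vial in the rack for three seconds (value of joint pause_key below 0.001 m and horizontal distance between the grasp point and capped_vial_top below 0.02 m and z of the grasp point in the frame of capped_vial_top between 0.015 and 0.055 m), for 2.8 s.
At the end, for the whole second after the job is handed in: the grasp point is still within 20 mm sideways of the capped vial's cap centre and 15 to 55 mm above it; all three keys are up (under 1 mm); the rack's vials and the nozzle are within 8 mm of their starts, the stored vials and the bottle within 15 mm (all of step 2 and value of joint each of run_key, stop_key below 0.001 m and distance of each of capped_vial, open_vial1, open_vial2, open_vial3, open_vial4, open_vial5, nozzle_tip from where it was at the start of the episode below 0.008 m and distance of each of stored_vial1, stored_vial2, solvent_bottle from where it was at the start of the episode below 0.015 m); the robot touches nothing.
It fails at once if the robot touches a vial (contact force between any of the fingers, the arm and capped_vial above 0.3 N or contact force between any of the fingers, the arm and open_vial1 above 0.3 N or contact force between any of the fingers, the arm and open_vial2 above 0.3 N or contact force between any of the fingers, the arm and open_vial3 above 0.3 N or contact force between any of the fingers, the arm and open_vial4 above 0.3 N or contact force between any of the fingers, the arm and open_vial5 above 0.3 N or contact force between any of the fingers, the arm and stored_vial1 above 0.3 N or contact force between any of the fingers, the arm and stored_vial2 above 0.3 N).
It fails at once if a vial in the collector's rack is shifted, lifted or tipped (distance of any of capped_vial, open_vial1, open_vial2, open_vial3, open_vial4, open_vial5 from where it was at the start of the episode above 0.008 m or angle between any of capped_vial, open_vial1, open_vial2, open_vial3, open_vial4, open_vial5's own z axis and vertical above 0.2 rad).
It fails at once if the run key or the stop key is pressed (value of joint any of run_key, stop_key above 0.0015 m).
It fails at once if the dispensing arm is pushed along (distance of nozzle_tip from where it was at the start of the episode above 0.008 m).
It fails at once if the stored vials or the solvent bottle are disturbed (distance of any of stored_vial1, stored_vial2, solvent_bottle from where it was at the start of the episode above 0.015 m).
It also fails if it takes over 40 s, if anything falls off the work surface, if the arm or the gripper's body presses on something with over 40 N, if the wrist force passes 120 N, or if a joint passes its speed limit or range.

## Working session

There is one attempt and no reset: what is moved stays moved. The work goes in short steps, Python scripts to look and compute and a tool call to move; the robot and the scene stay as the last step left them, time stands still between calls to the robot, and variables do not carry over. Pictures are saved under pics/ and viewed, and the job is handed in when it is done.

Besides the shell and the picture viewer there is one more tool, called after ">>>" by a JSON object that holds its "method" and its "body". apply_moves: Moves the arm, as the interface text tells. Its arguments: {"type":"object","properties":{"twist":{"type":"array","items":{"type":"array","items":{"type":"number"}}},"linear":{"type":"array","items":{"type":"array","items":{"type":"number"}}},"claw":{"type":"array","items":{"type":"number"}},"newtons":{"type":"number"}},"required":["twist","linear","claw"]}

```bash
mkdir -p pics; ls
python3 - <<'E'
from workcell import manip
import cv2
s=manip.state();print(s)
for c in("scene","top"):
    im=manip.snapshot(c);cv2.imwrite(f"pics/{c}0.png",im[:,:,::-1])
    print(c,manip.camera_model(c))
    for l in("pause_key_top","run_key","stop_key","capped_vial_top","open_vial1","stored_vial1","nozzle_tip","rack","solvent_bottle"):
        print(l,[(d["at"],round(d["confidence"],2)) for d in manip.search_frame(c,l)])
print(manip.state()["clock"])
E
```

```text
pics
{'clock': 0.0, 'joints': array([ 1.18119353e+00,  1.16514307e-01,  1.44224387e+00, -1.52092092e-05,
        1.58398993e+00, -3.77724685e-02]), 'joint_velocities': array([-1.57319255e-05,  1.49664929e-04, -5.87942730e-04, -1.87170127e-03,
        2.33667191e-04,  8.49387048e-04]), 'joint_torque': array([-1.75382451e-03, -7.31957459e+01, -6.32507801e+01, -1.58565990e-04,
        6.20348277e-03, -3.06251195e-05]), 'position': array([0.23255444, 0.63351625, 0.25555634]), 'eef_rot': array([[-4.24799444e-04, -9.38743451e-01,  3.44616530e-01],
       [-1.07464528e-03,  3.44616791e-01,  9.38742836e-01],
       [-9.99999332e-01,  2.84369061e-05, -1.15520924e-03]]), 'force': array([-0.14217241, -0.82689036,  0.96657504]), 'ft_torque': array([-0.00117099, -0.02357835, -0.01876992]), 'finger_gap': 0.08586136096786862}
scene {'intrinsics': array([[477.24038002,   0.        , 248.76311587],
       [  0.        , 477.24038002, 197.40082498],
       [  0.        ,   0.        ,   1.        ]]), 'rvec': array([ 0.67178929,  2.56149314, -1.2760662 ]), 'tvec': array([ 0.48170548, -0.06919137,  1.6
[... 467 characters left out ...]
nsics': array([[459.82554261,   0.        , 253.14148341],
       [  0.        , 459.82554261, 187.95853231],
       [  0.        ,   0.        ,   1.        ]]), 'rvec': array([ 2.12528896, -2.16601281,  0.15826623]), 'tvec': array([0.00953046, 0.54275811, 1.617551  ])}
pause_key_top [([260.0, 205.1], 0.61)]
run_key [([244.2, 208.6], 0.46)]
stop_key []
capped_vial_top [([321.9, 136.1], 0.58), ([259.3, 159.8], 0.45)]
open_vial1 [([249.8, 160.5], 0.54), ([273.4, 170.3], 0.52), ([247.9, 169.8], 0.43)]
stored_vial1 [([119.4, 226.9], 0.51)]
nozzle_tip [([320.9, 134.8], 0.65)]
rack [([262.6, 168.1], 0.87)]
solvent_bottle [([387.8, 225.6], 0.77), ([281.2, 166.4], 0.58), ([262.4, 171.8], 0.38)]
1.0
```

Run:
```python
import cv2
a=cv2.imread("pics/scene0.png");b=cv2.imread("pics/top0.png")
print(cv2.imwrite("pics/sc_full.png",a))
cv2.imwrite("pics/sc_crop.png",cv2.resize(a[130:260,140:320],None,fx=4.4,fy=4.4,interpolation=cv2.INTER_CUBIC))
cv2.imwrite("pics/tp_crop.png",cv2.resize(b[110:240,200:360],None,fx=4.6,fy=4.6,interpolation=cv2.INTER_CUBIC))
```

```text
True
```

View pics/sc_full.png

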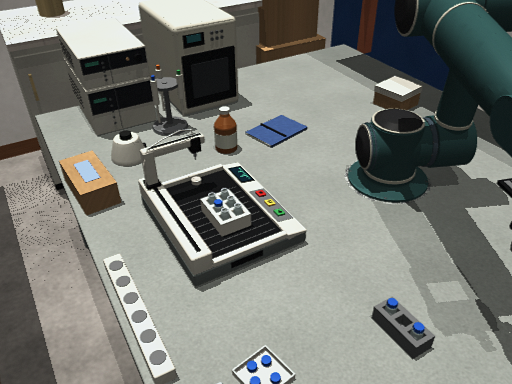

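View pics/sc_crop.png

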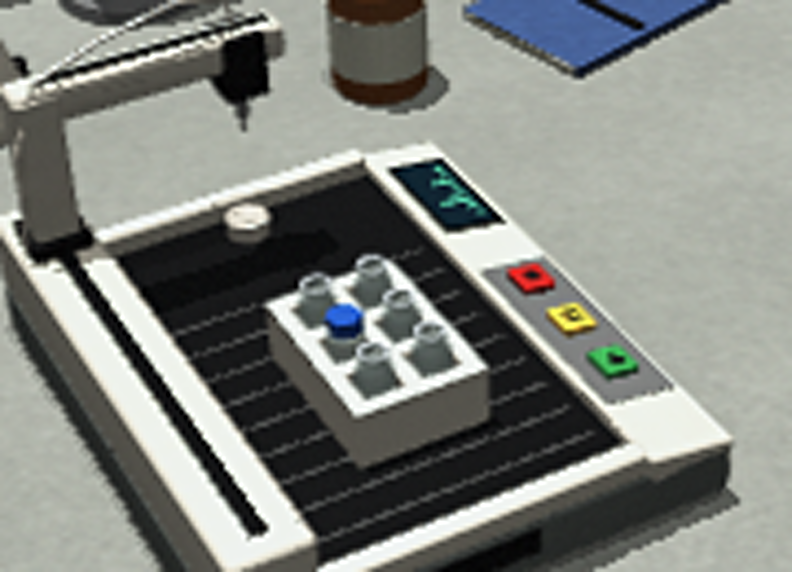

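View pics/tp_crop.png

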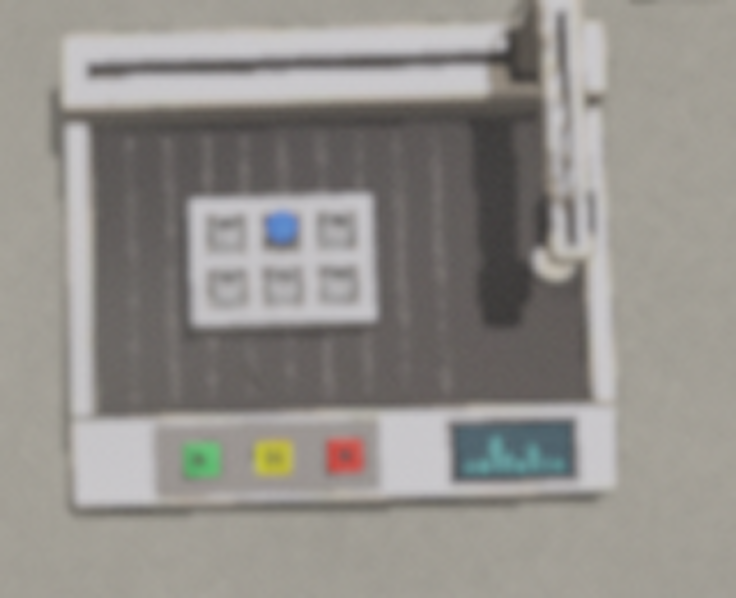

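View pics/top0.png

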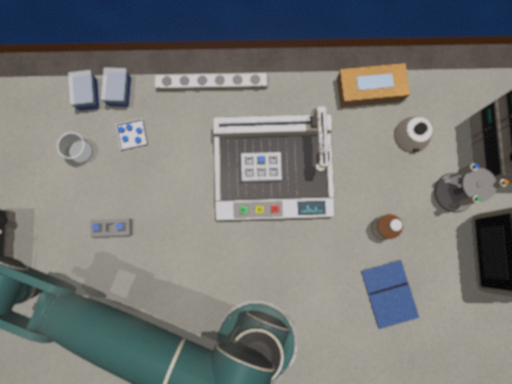

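The capped vial is in the middle of the rear row: about (262,160) in the top view and (218,203) in the scene view. The yellow key is at about (260,209) and (270,202). The nozzle is well off to the right. Next I'll triangulate.

```bash
cat > h.py <<'E'
import numpy as np,cv2
from workcell import manip
def P(c):
    m=manip.camera_model(c);R=cv2.Rodrigues(m["rvec"])[0];return m["intrinsics"]@np.c_[R,m["tvec"]]
def tri(a,b):
    X=cv2.triangulatePoints(P("scene"),P("top"),np.array(a,float).reshape(2,1),np.array(b,float).reshape(2,1))[:,0]
    return X[:3]/X[3]
def proj(c,X):
    q=P(c)@np.r_[X,1];return q[:2]/q[2]
def onz(c,uv,z):
    M=P(c);H=M[:,[0,1,3]].copy();H[:,2]+=M[:,2]*z
    w=np.linalg.solve(H,[*uv,1]);return w[:2]/w[2]
def blob(im,col,box):
    r0,r1,c0,c1=box;hsv=cv2.cvtColor(im[:, :, ::-1].copy(),cv2.COLOR_BGR2HSV).astype(int)
    h,s,v=[hsv[...,i] for i in range(3)]
    m={"y":(h>20)&(h<35)&(s>110)&(v>110),"g":(h>45)&(h<80)&(s>110)&(v>90),"r":((h<8)|(h>172))&(s>130)&(v>110),"b":(h>100)&(h<130)&(s>110)&(v>110)}[col]
    k=np.zeros_like(m);k[r0:r1,c0:c1]=1;m=m&k
    ys,xs=np.nonzero(m);return np.array([xs.mean(),ys.mean()]),len(xs)
E
python3 - <<'E'
from h import *
a=cv2.imread("pics/scene0.png")[:,:,::-1];b=cv2.imread("pics/top0.png")[:,:,::-1]
K={}
for c in "rygb":
    ba=(180,225,245,300) if c!="b" else (190,215,205,230)
    bb=(195,220,230,285) if c!="b" else (150,170,250,272)
    p,n=blob(a,c,ba);q,m=blob(b,c,bb)
    X=tri(p,q);K[c]=X;print(c,p.round(1),n,q.round(1),m,X.round(4),(proj("scene",X)-p).round(2),(proj("top",X)-q).round(2))
    for z in ((.126,.12) if c=="b" else (.06,.065,.07)): print(z,onz("scene",p,z).round(4),onz("top",q,z).round(4))
d=K["g"]-K["r"];print(np.linalg.norm(d),np.degrees(np.arctan2(-d[0],d[1])))
# rack corners in top (crop/4.6+offset), collector edges
for n,(u,v) in dict(fl=(76,507),fr=(615,490),rl=(63,37),rr=(604,22)).items(): print(n,onz("top",(200+u/4.6,110+v/4.6),.06 if n[0]=='f' else .11).round(3))
for n,(u,v) in dict(fl=(190,327),fr=(377,322),rl=(187,198),rr=(373,195)).items(): print('rack',n,onz("top",(200+u/4.6,110+v/4.6),.1).round(3))
E
```

```text
r [260.5 192.5] 37 [274.5 208.5] 32 [ 0.4648 -0.0748  0.0629] [0.02 0.  ] [ 0.01 -0.02]
0.06 [ 0.4629 -0.0781] [ 0.465  -0.0749]
0.065 [ 0.4662 -0.0723] [ 0.4645 -0.0746]
0.07 [ 0.4695 -0.0665] [ 0.464  -0.0744]
y [269.6 201.6] 41 [258.9 209. ] 50 [ 0.464  -0.0197  0.0631] [-0.01 -0.  ] [-0.01  0.01]
0.06 [ 0.4619 -0.0231] [ 0.4644 -0.0197]
0.065 [ 0.4652 -0.0176] [ 0.4638 -0.0197]
0.07 [ 0.4685 -0.0121] [ 0.4633 -0.0196]
g [278.7 211.4] 42 [244.4 210.4] 14 [0.4612 0.0312 0.0586] [0.34 0.04] [ 0.18 -0.26]
0.06 [0.463 0.032] [0.4602 0.0318]
0.065 [0.4663 0.0372] [0.4597 0.0317]
0.07 [0.4696 0.0424] [0.4592 0.0317]
b [217.5 201.1] 34 [260.8 159. ] 23 [ 0.6321 -0.0297  0.1239] [0.43 0.07] [ 0.2  -0.34]
0.126 [ 0.6342 -0.0281] [ 0.6305 -0.029 ]
0.12 [ 0.6311 -0.0353] [ 0.6318 -0.0291]
0.10612079206423682 1.9110500341724383
fl [0.427 0.13 ]
fr [ 0.433 -0.283]
rl [0.785 0.134]
rr [ 0.788 -0.282]
rack fl [0.559 0.04 ]
rack fr [ 0.56  -0.101]
rack rl [0.659 0.041]
rack rr [ 0.658 -0.101]
```

```bash
cat >> h.py <<'E'
from scipy.spatial.transform import Rotation as Ro
def delta(p,R):
    s=manip.state();A=s["eef_rot"]
    print("linear mm",(A.T@(np.array(p)-s["position"])*1000).round(1),"twist",Ro.from_matrix(A.T@R).as_rotvec().round(4))
def rot(t,yaw=np.radians(1.3)):
    R=np.array([[np.sin(t),0,np.cos(t)],[0,1,0],[-np.cos(t),0,np.sin(t)]]);return Ro.from_euler('z',yaw).as_matrix()@R
T8=np.radians(8)
KEY=np.array([.464,-.0197,.063]);CAP=np.array([.632,-.029,.126])
E
python3 - <<'E'
from h import *
R=rot(T8);n=-R[:,0];print(n);delta(KEY+n*(.025+.05),R)
E
```

```text
[-0.13913728 -0.00315747  0.99026807]
linear mm [ 119.  -432.6 -537.5] twist [ 1.1943 -0.1225 -0.0835]
```

>>> {"method": "apply_moves", "body": {"twist": [[1.194,-0.122,-0.084],[1.194,-0.122,-0.084],[1.194,-0.122,-0.084],[1.194,-0.122,-0.084],[1.194,-0.122,-0.084],[1.194,-0.122,-0.084],[1.194,-0.122,-0.084],[1.194,-0.122,-0.084],[1.194,-0.122,-0.084],[1.194,-0.122,-0.084],[1.194,-0.122,-0.084],[1.194,-0.122,-0.084],[1.194,-0.122,-0.084],[1.194,-0.122,-0.084],[1.194,-0.122,-0.084],[1.194,-0.122,-0.084],[1.194,-0.122,-0.084],[1.194,-0.122,-0.084],[1.194,-0.122,-0.084],[1.194,-0.122,-0.084]], "linear": [[20,-433,-537],[20,-433,-537],[20,-433,-537],[20,-433,-537],[20,-433,-537],[20,-433,-537],[20,-433,-537],[20,-433,-537],[20,-433,-537],[20,-433,-537],[20,-433,-537],[20,-433,-537],[20,-433,-537],[20,-433,-537],[20,-433,-537],[20,-433,-537],[20,-433,-537],[20,-433,-537],[20,-433,-537],[20,-433,-537]], "claw": [0,0,0,0,0,0,0,0,0,0,0,0,0,0,0,0,0,0,0,0]}}

```text
clock: 2.67
position: [0.4539, -0.0193, 0.2363]
eef_rot: [[0.139, -0.023, 0.99], [0.003, 1.0, 0.022], [-0.99, -0.0, 0.139]]
force: [-0.5, 0.6, -0.1]
finger_gap: -0.0004
```

Run:
```python
from h import *
s=manip.state();print(s["clock"],s["position"],s["finger_gap"],s["force"],s["eef_rot"].round(3))
R=rot(T8);n=-R[:,0]
delta(KEY+n*(.025+.03),R)
```

```text
2.6667 [ 0.45389214 -0.01930609  0.23634285] -0.0004002368013683682 [-0.46083532  0.61235444 -0.0847355 ] [[ 0.139 -0.023  0.99 ]
 [ 0.003  1.     0.022]
 [-0.99  -0.     0.139]]
linear mm [118.1  -0.6 -14.1] twist [ 0.     -0.0002  0.0005]
```

>>> {"method": "apply_moves", "body": {"twist": [[0,0,0],[0,0,0],[0,0,0],[0,0,0],[0,0,0],[0,0,0]], "linear": [[35,-0.5,-14],[70,-0.5,-14],[105,-0.5,-14],[118,-0.5,-14],[118,-0.5,-14],[118,-0.5,-14]], "claw": [0,0,0,0,0,0]}}

```text
clock: 3.17
position: [0.4564, -0.0191, 0.1178]
eef_rot: [[0.138, -0.025, 0.99], [0.003, 1.0, 0.024], [-0.99, -0.0, 0.139]]
force: [-0.0, -0.0, 1.7]
finger_gap: -0.0002
```

Run:
```python
from h import *
s=manip.state();print(s["clock"],s["position"],s["force"])
tip=s["position"]+s["eef_rot"][:,0]*.025
for c in("scene","top"):
    im=manip.snapshot(c);u,v=proj(c,tip);k=proj(c,KEY);print(c,u,v,k)
    im=im[:,:,::-1].copy();im[int(round(v)),int(round(u))]=(255,0,255);im[int(round(k[1])),int(round(k[0]))]=(255,255,0)
    x,y=int(u),int(v);cv2.imwrite(f"pics/{c}1.png",cv2.resize(im[y-50:y+50,x-65:x+65],None,fx=6,fy=6,interpolation=cv2.INTER_NEAREST))
R=rot(T8);n=-R[:,0];delta(KEY+n*.025,R)
```

```text
3.1667 [ 0.45643169 -0.01910839  0.11781572] [-0.02761378 -0.0161653   1.71977235]
scene 270.909262700471 193.51000373338698 [269.59119012 201.59085004]
top 258.8582992285647 209.3042564953751 [258.92258869 208.99363892]
linear mm [31.8 -0.2 -1.2] twist [0.0015 0.0021 0.0007]
```

View pics/scene1.png

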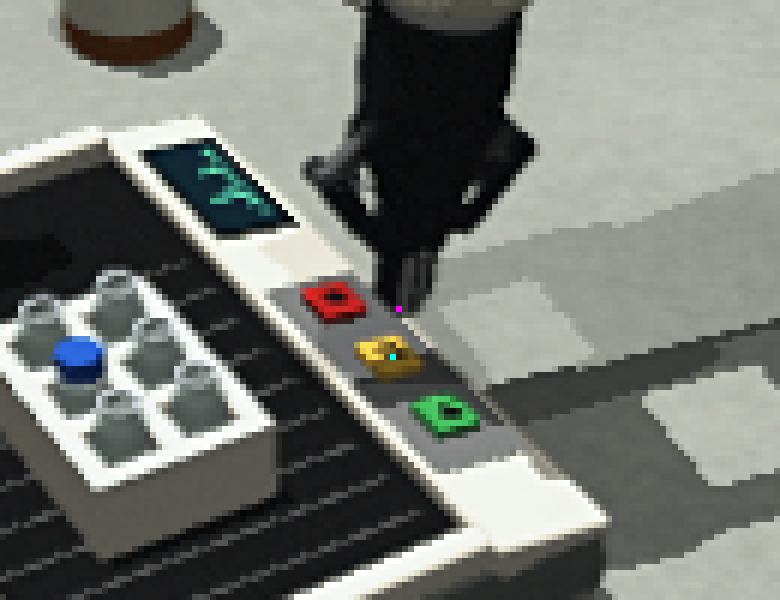

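View pics/top1.png

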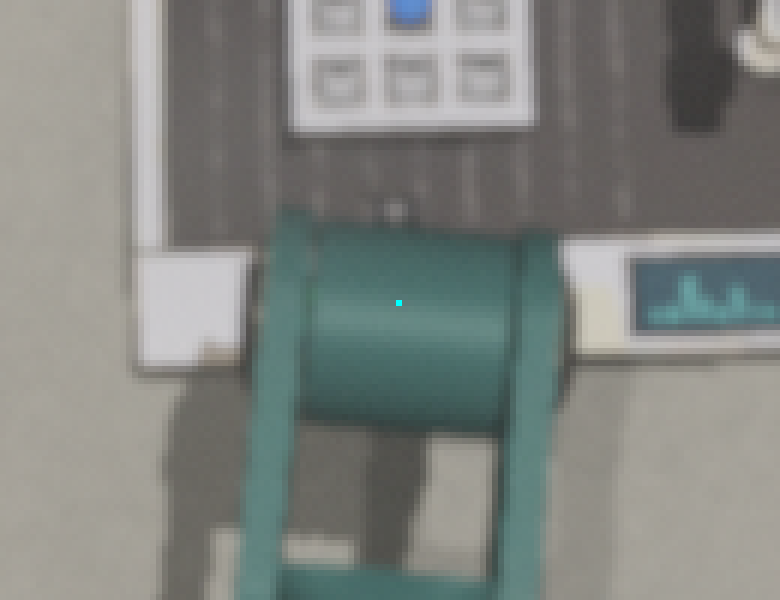

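The magenta tip marker lies on the fingertips at about (271,193) in the scene view, above the yellow key, so the tip model holds. Next I descend to just above the key.

>>> {"method": "apply_moves", "body": {"twist": [[0,0,0],[0,0,0],[0,0,0],[0,0,0],[0,0,0],[0,0,0]], "linear": [[15,0,-1],[25,0,-1],[28,0,-1],[30,0,-1],[31,0,-1],[31,0,-1]], "claw": [0,0,0,0,0,0]}}

```text
clock: 3.77
position: [0.46, -0.0201, 0.0871]
eef_rot: [[0.139, -0.023, 0.99], [0.003, 1.0, 0.023], [-0.99, -0.001, 0.139]]
force: [-2.5, 1.9, 3.0]
finger_gap: 0.0002
```

>>> {"method": "apply_moves", "body": {"twist": [[0,0,0],[0,0,0],[0,0,0],[0,0,0]], "linear": [[1,0,0],[2,0,0],[2,0,0],[2,0,0]], "claw": [0,0,0,0]}}

```text
clock: 4.1
position: [0.4604, -0.0201, 0.0855]
eef_rot: [[0.14, -0.023, 0.99], [0.003, 1.0, 0.023], [-0.99, -0.001, 0.14]]
force: [-5.3, 2.5, 9.8]
finger_gap: 0.0
```

Run:
```python
from h import *
for i in range(1):
    im=manip.snapshot("scene")
    s=manip.state();print(s["clock"],s["position"],s["force"])
cv2.imwrite("pics/scene2.png",cv2.resize(im[150:250,205:335,::-1],None,fx=6,fy=6,interpolation=cv2.INTER_CUBIC))
```

```text
4.15 [ 0.46044154 -0.0201408   0.08551263] [-6.7450182  1.6695268  9.3734564]
```

View pics/scene2.png

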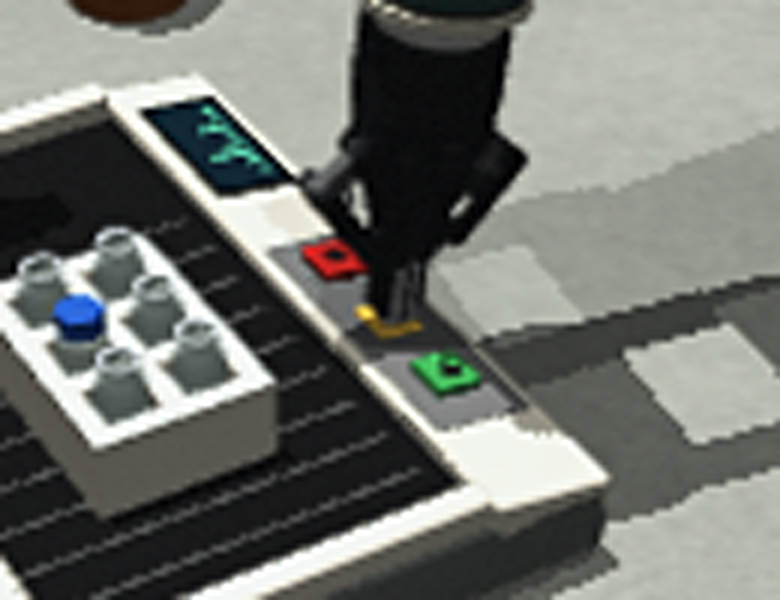

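The tips are on the yellow key at about (270,202), and 9 to 10 N suggests it has bottomed. I'll press 1.5 mm further to make sure, hold briefly, then lift off.

>>> {"method": "apply_moves", "body": {"twist": [[0,0,0],[0,0,0],[0,0,0],[0,0,0]], "linear": [[1.5,0,0],[1.5,0,0],[1.5,0,0],[1.5,0,0]], "claw": [0,0,0,0]}}

```text
clock: 4.48
position: [0.4606, -0.0201, 0.0852]
eef_rot: [[0.14, -0.023, 0.99], [0.002, 1.0, 0.023], [-0.99, -0.001, 0.14]]
force: [-19.1, 1.8, 27.3]
finger_gap: -0.0001
```

It hit a hard stop: 27 N for only 0.3 mm more travel. Now I lift off.

>>> {"method": "apply_moves", "body": {"twist": [[0,0,0],[0,0,0],[0,0,0],[0,0,0],[0,0,0],[0,0,0],[0,0,0]], "linear": [[-5,0,0],[-20,0,0],[-50,0,0],[-90,0,0],[-120,0,0],[-120,0,0],[-120,0,0]], "claw": [0,0,0,0,0,0,0]}}

```text
clock: 5.07
position: [0.4443, -0.0206, 0.204]
eef_rot: [[0.143, -0.023, 0.99], [0.002, 1.0, 0.023], [-0.99, -0.001, 0.143]]
force: [-0.3, -0.6, -0.2]
finger_gap: 0.0
```

Run:
```python
from h import *
im=manip.snapshot("scene");s=manip.state();print(s["clock"],s["position"],s["force"])
print(blob(im,"y",(180,225,245,300)),blob(im,"b",(190,215,205,230)))
cv2.imwrite("pics/scene3.png",cv2.resize(im[150:250,205:335,::-1],None,fx=6,fy=6,interpolation=cv2.INTER_CUBIC))
R=rot(0);delta(CAP+[0,0,.0435+.06],R)
```

```text
5.1167 [ 0.4438428  -0.02050592  0.20226807] [0.31795664 0.45925782 0.48162276]
(array([269.31818182, 201.47727273]), 44) (array([217.5       , 201.11764706]), 34)
linear mm [ -0.6 -12.8 189.9] twist [0.0002 0.1406 0.001 ]
```

View pics/scene3.png

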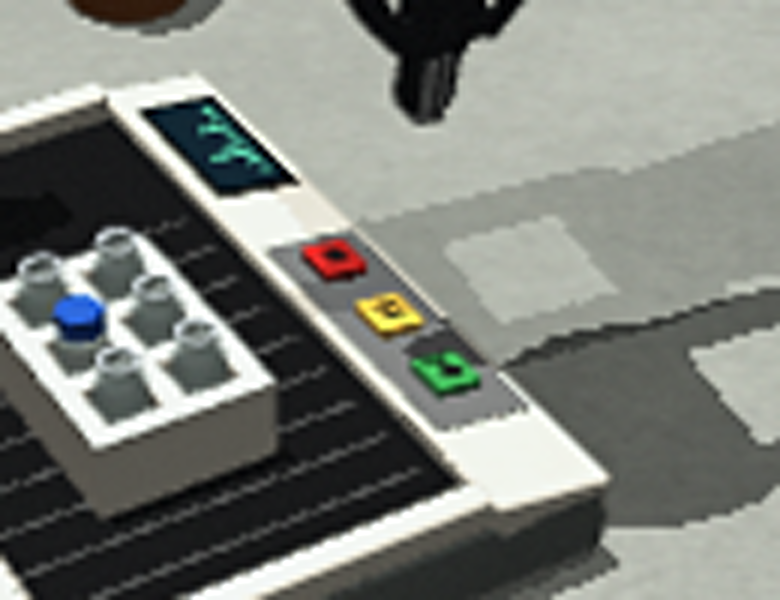

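The yellow key is back up at (269,201) and the cap hasn't moved. Next I go above the cap.

>>> {"method": "apply_moves", "body": {"twist": [[0,0.05,0],[0,0.1,0],[0,0.14,0],[0,0.14,0],[0,0.14,0],[0,0.14,0],[0,0.14,0],[0,0.14,0],[0,0.14,0]], "linear": [[0,-3,30],[0,-6,60],[0,-9,95],[0,-12,130],[0,-13,160],[-0.5,-13,180],[-0.5,-13,189],[-0.5,-13,189],[-0.5,-13,189]], "claw": [0,0,0,0,0,0,0,0,0]}}

```text
clock: 5.87
position: [0.6304, -0.0291, 0.2274]
eef_rot: [[-0.003, -0.023, 1.0], [-0.001, 1.0, 0.023], [-1.0, -0.001, -0.003]]
force: [0.0, -0.2, 0.3]
finger_gap: 0.0002
```

Run:
```python
from h import *
im=manip.snapshot("scene");s=manip.state();print(s["clock"],s["position"],s["eef_rot"].round(3))
tip=s["position"]+s["eef_rot"][:,0]*.025;print("tip",proj("scene",tip))
cv2.imwrite("pics/scene4.png",cv2.resize(im[130:230,155:285,::-1],None,fx=6,fy=6,interpolation=cv2.INTER_CUBIC))
delta([.631,-.029,.126+.043],rot(0))
```

```text
5.9167 [ 0.63007137 -0.02906563  0.22797413] [[-0.002 -0.023  1.   ]
 [-0.001  1.     0.023]
 [-1.    -0.001 -0.002]]
tip [216.99477351 178.70040322]
linear mm [59.   0.1  1. ] twist [ 0.0003 -0.0019  0.0006]
```

View pics/scene4.png

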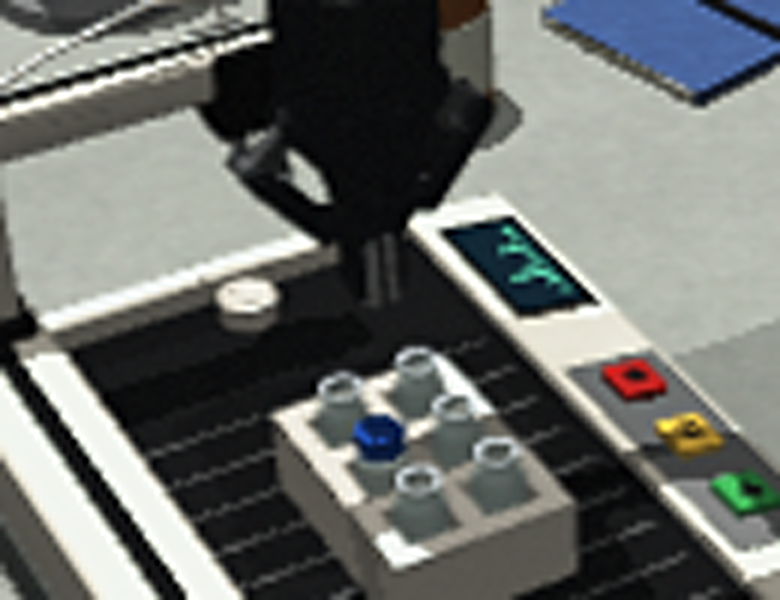

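The tips are at (217,179), directly above the blue cap at (218,202). I descend 57 mm, which leaves the tips about 20 mm above the cap.

>>> {"method": "apply_moves", "body": {"twist": [[0,0,0],[0,0,0],[0,0,0],[0,0,0],[0,0,0],[0,0,0],[0,0,0]], "linear": [[15,0,1],[30,0,1],[42,0,1],[50,0,1],[55,0,1],[57,0,1],[57,0,1]], "claw": [0,0,0,0,0,0,0]}}

```text
clock: 6.5
position: [0.6319, -0.0291, 0.1714]
eef_rot: [[-0.001, -0.023, 1.0], [-0.001, 1.0, 0.023], [-1.0, -0.001, -0.001]]
force: [-0.9, -0.0, 0.2]
finger_gap: 0.0
```

Run:
```python
from h import *
im=manip.snapshot("scene");s=manip.state();print(s["clock"],s["position"],s["force"])
tip=s["position"]+s["eef_rot"][:,0]*.025;print("tip",proj("scene",tip))
cv2.imwrite("pics/scene5.png",cv2.resize(im[150:230,165:285,::-1],None,fx=6.5,fy=6.5,interpolation=cv2.INTER_CUBIC))
```

```text
6.55 [ 0.63212693 -0.02913641  0.17203262] [0.25591928 0.82973921 1.06837761]
tip [217.53406462 194.89708114]
```

View pics/scene5.png

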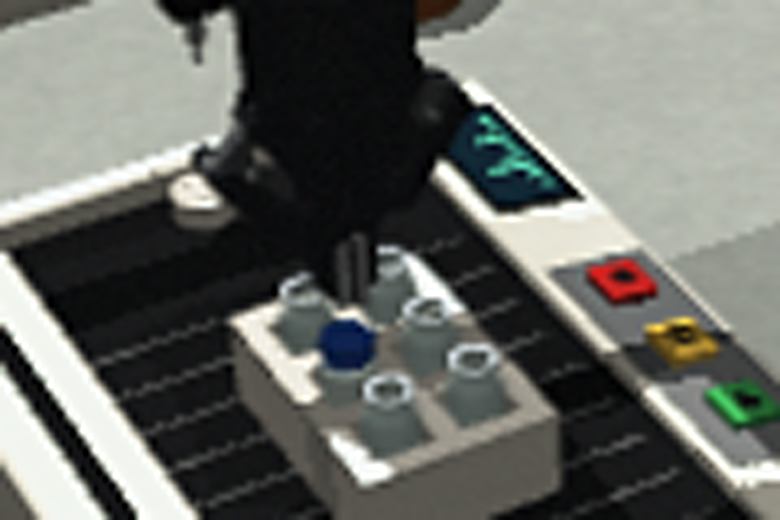

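The tips at (217.5,195) sit just over the cap at (218,202), with a visible gap and nothing touched. I hold here.

>>> {"method": "apply_moves", "body": {"twist": [[0,0,0],[0,0,0],[0,0,0],[0,0,0],[0,0,0],[0,0,0],[0,0,0],[0,0,0],[0,0,0],[0,0,0],[0,0,0],[0,0,0],[0,0,0],[0,0,0],[0,0,0],[0,0,0],[0,0,0],[0,0,0],[0,0,0],[0,0,0]], "linear": [[0,0,0],[0,0,0],[0,0,0],[0,0,0],[0,0,0],[0,0,0],[0,0,0],[0,0,0],[0,0,0],[0,0,0],[0,0,0],[0,0,0],[0,0,0],[0,0,0],[0,0,0],[0,0,0],[0,0,0],[0,0,0],[0,0,0],[0,0,0]], "claw": [0,0,0,0,0,0,0,0,0,0,0,0,0,0,0,0,0,0,0,0]}}

```text
clock: 8.22
position: [0.632, -0.0291, 0.1718]
eef_rot: [[-0.001, -0.023, 1.0], [-0.001, 1.0, 0.023], [-1.0, -0.001, -0.001]]
force: [0.3, -1.0, 0.6]
finger_gap: 0.0002
```

>>> {"method": "apply_moves", "body": {"twist": [[0,0,0],[0,0,0],[0,0,0],[0,0,0],[0,0,0],[0,0,0],[0,0,0],[0,0,0],[0,0,0],[0,0,0],[0,0,0],[0,0,0],[0,0,0],[0,0,0],[0,0,0],[0,0,0],[0,0,0],[0,0,0],[0,0,0],[0,0,0]], "linear": [[0,0,0],[0,0,0],[0,0,0],[0,0,0],[0,0,0],[0,0,0],[0,0,0],[0,0,0],[0,0,0],[0,0,0],[0,0,0],[0,0,0],[0,0,0],[0,0,0],[0,0,0],[0,0,0],[0,0,0],[0,0,0],[0,0,0],[0,0,0]], "claw": [0,0,0,0,0,0,0,0,0,0,0,0,0,0,0,0,0,0,0,0]}}

```text
clock: 9.88
position: [0.632, -0.0291, 0.1718]
eef_rot: [[-0.0, -0.023, 1.0], [-0.001, 1.0, 0.023], [-1.0, -0.001, -0.001]]
force: [-0.4, -0.1, 1.1]
finger_gap: -0.0002
```

>>> {"method": "apply_moves", "body": {"twist": [[0,0,0],[0,0,0],[0,0,0],[0,0,0],[0,0,0],[0,0,0],[0,0,0],[0,0,0],[0,0,0],[0,0,0],[0,0,0],[0,0,0]], "linear": [[0,0,0],[0,0,0],[0,0,0],[0,0,0],[0,0,0],[0,0,0],[0,0,0],[0,0,0],[0,0,0],[0,0,0],[0,0,0],[0,0,0]], "claw": [0,0,0,0,0,0,0,0,0,0,0,0]}}

```text
clock: 10.88
position: [0.632, -0.0291, 0.1718]
eef_rot: [[-0.001, -0.023, 1.0], [-0.001, 1.0, 0.023], [-1.0, -0.001, -0.001]]
force: [0.4, -0.2, 0.8]
finger_gap: 0.0002
```

Run:
```python
from h import *
im=manip.snapshot("scene");s=manip.state();print(s["clock"],s["position"],s["force"])
for c in "ryg": print(c,blob(im,c,(180,225,245,300)))
print(blob(im,"b",(190,215,205,230)))
manip.sign_off()
```

```text
10.9333 [ 0.63205977 -0.02911639  0.17184206] [-0.30908588  0.04885599  0.3091696 ]
r (array([260.45714286, 192.45714286]), 35)
y (array([269.2962963, 201.7037037]), 27)
g (array([277.84848485, 211.45454545]), 33)
(array([nan, nan]), 0)
the job is handed in; nothing more can be doneh.py:18: RuntimeWarning: Mean of empty slice.
  ys,xs=np.nonzero(m);return np.array([xs.mean(),ys.mean()]),len(xs)
  ret = ret.dtype.type(ret / rcount)
```

I pressed the yellow pause key until it hit its stop, let it spring back, and the arm is still pointing at the capped vial. That vial is in the middle of the rear row. I held the point for more than 4 s before handing in at about 11 s.

**Press:** The force rose from about 10 N to 27 N over the last 0.3 mm, so the key had bottomed. Afterwards the camera showed it back up.

**Pointing:** The fingertips are about 21 mm above the cap and the grasp point about 40 mm above it. My estimate puts the sideways error at 2 mm or less. The force reading while holding was about 1 N or less, which is noise.

**Last checks:**
- **Keys:** All three were where they started in the image, to within about a pixel.
- **Cap:** The final colour check on the blue cap found nothing, most likely because the gripper's shadow darkened it. I judged it unmoved from the picture taken just before the hold.
- **Other items:** I did not measure the other vials, the nozzle or the bottle separately at the end. The tool's path stayed clear of them, and the pictures showed no sign of them moving.

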